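# Reset the tripped bench power unit

## Task

The power unit on the joiner's bench has tripped. Reach a fingertip into the well with the red reset key, press the key all the way down and keep it down for a good second, then let it come up and push the green-knobbed power lever all the way over, away from the robot, to switch the bench back on. Do not press the yellow test key in the twin well, and do not pick up or shift the glue bottle, the wood offcut or the screwdriver.

Things in the scene. Friction and masses are not known exactly. Their poses are not given: they have to be found in the camera images.
- power_unit: grey box fixed to the bench, 150 (x) x 360 (y) x 75 mm high. Origin: centre of its underside; x away from the robot, z up. Its flat top has two round wells, 48 mm across, 40 mm deep, at x = 0, y = -125 and -45 mm: one holds the red reset key, the other the yellow test key (which is where changes). Flat black socket disc (decor) at y = +34 mm, lever block at y = +110 to +140, x = -25 to +25 mm.
- reset_key_top (a point): centre of the top of the red reset key, 26 mm across, mid-well, in a black collar 42 mm across whose top is 28 mm below the rim. Unpressed it is 18 mm below the rim (57 mm above the bench), fully down 24 mm below. Sprung: 1.5 N starts it, 5 N holds it down; it comes up when let go. A shut pair of fingertips, or one, fits the well.
- reset_key (a joint): press of the red reset key, m: 0 up, 0.006 fully down
- test_key_top (a point): centre of the top face of the yellow test key, same size and depth as the red one, in the other well; must not be pressed
- test_key (a joint): press of the yellow test key, m: 0 up, 0.006 fully down
- power_lever_tip (a point): centre of the green ball knob, 26 mm across, on the end of the power lever: a 10 mm steel rod, 55 mm from hinge axis to ball centre. The hinge axis runs along the unit's y, 97 mm above the bench, in a dark block 70 (x) x 50 (y) mm whose top is 100 mm above the bench. The ball centre is 145 mm above the bench when fully off or on, 152 mm when upright.
- power_lever (a joint): angle of the power lever, rad: 0 fully off (leaning towards the unit's -x), 0.5 upright, 1.0 fully on (leaning towards the unit's +x). It starts between 0 and 0.2. It stays where it is left; about 1 to 2 N at the ball moves it.
- glue_center (a point): centre of a white glue bottle with an orange cap and blue label, 56 mm across, 140 mm high (the point is 70 mm up), standing loose beyond the unit; z is its axis
- offcut_center (a point): centre of a loose pine offcut, 100 x 45 x 45 mm, lying on the bench beyond the unit
- screwdriver: loose screwdriver with an orange handle, lying on the bench between the unit and the robot, under 40 mm high

How it is judged (in metres and radians):
On the way, in this order (a step that is already met when the one before it is completed fails the run):
1. the red reset key is held all the way down (over 4 of its 6 mm for 0.7 s) while the power lever is still off (value of joint reset_key above 0.004 m and value of joint power_lever below 0.35 rad), for 0.7 s.
2. the red key has come up again, the lever still off (value of joint reset_key below 0.002 m and value of joint power_lever below 0.35 rad), for 0.05 s.
3. the power lever is pushed fully over to on (value of joint power_lever above 0.85 rad), for 0.1 s.
At the end, for the whole second after the job is handed in: the power lever stands fully on (over 0.85 of its 1.0 rad), both keys are up again (less than 2 mm pressed), and the bottle, offcut and screwdriver are within 20 mm of where they were, the bottle upright (value of joint power_lever above 0.85 rad and value of joint each of reset_key, test_key below 0.002 m and distance of each of glue_center, offcut_center, screwdriver from where it was at the start of the episode below 0.02 m and angle between glue_center's own z axis and vertical below 0.2 rad); the robot touches nothing.
It fails at once if the yellow test key is pressed (over 2 mm) (value of joint test_key above 0.002 m).
It fails at once if the glue bottle, the offcut or the screwdriver is shifted over 20 mm, lifted or knocked over (distance of any of glue_center, offcut_center, screwdriver from where it was at the start of the episode above 0.02 m).
It also fails if it takes over 38 s, if anything falls off the work surface, if the arm or the gripper's body presses on something with over 40 N, if the wrist force passes 120 N, or if a joint passes its speed limit or range.

## Robot

A 6-joint arm with a two-finger parallel gripper is mounted at the origin on the work surface. World frame = base frame: x ahead of the robot, y to its left, z up, the work surface at z = 0. Lengths are in mm, angles in rad, forces in N, time in s.
With the tool pointing down it reaches from about 300 to 775 mm from the base axis. Payload 14.6 kg.
Tool frame: the origin (TCP) lies midway between the tips of the shut fingers; the grasp point (between the pads) lies manip.tcp_to_grasp behind it (manip.tcp_to_grasp is the distance from the TCP to the grasp point, in mm); x points along the fingers, z is the direction in which the jaws open and shut, and the axes are right-handed (so a half turn about x gives the same grasp; the last joint's range is limited). The gripper opens to 94 mm and grips with 3 to 60 N. Pads are 16 mm wide; open, the fingers measure 119 mm over their backs; the gripper's body (75 mm by 177 mm) begins 78 mm behind the grasp point.
Start: joints at [-1.396, 0.3, 1.521, -0, 1.321, -0.067], TCP at [131.691, -533.991, 205.446] pointing down, gripper open.
Joint ranges: [-3.03, 3.03], [-0.79, 2.21], [0.23, 2.52], [-1.04, 4.18], [0, 3.07], [-2.55, 2.55]. Speed limits (rad/s): [2.22, 2.22, 2.57, 3.14, 3.14, 3.14].

## Interface

Orientations are given as [roll, pitch, yaw] about the fixed x, y, z axes, in that order (R = Rz(yaw) Ry(pitch) Rx(roll)).
In Python, from cell import manip gives the robot as it stands.
- The arm moves only by the shell command python3 -m jog 'ROWS' [FORCE]. ROWS is JSON, a list of rows, each an object of numbers: "grip": the opening, from 0 (shut) to 1 (fully open); "tx", "ty", "tz": the shift along the tool's x, y, z in units of 40 mm (1.0 is 40 mm); "turn": the turn about the tool's x in units of 6 degrees (1.0 is 6 degrees). In form: [{"grip": .., "tx": .., "ty": .., "tz": .., "turn": ..}, ...]. A call has 1 to 12 rows; each row is the pose to reach, as a shift and turn from the pose commanded when the call began, along the tool's axes at that moment; what a row does not reach only later rows make up. A row lasts 1/12 s, in which the tool goes at most 41.7 mm and 7.16 degrees, less where a joint would pass 70% of its speed; a pose out of reach is approached as far as the arm can. A call with a gripper value outside its range is refused whole. The fingers move at their own pace and stop on an object; FORCE is the grip in N (left out, the last holds). Time passes only in rows, so rows that repeat a pose let the fingers close. It gives the time, the measured TCP pose, the force and the opening at its end, in the units of the state.
- manip.read_state(): the state, without advancing time (a new reading comes with each control period).
- manip.camera(name): name is "scene" or "top"; returns a dict with "image" (420x560x3 uint8, red, green, blue), "fx", "fy", "cx", "cy" (pixels), "k1" (the pictures are not rectified: a ray, as slopes to the right and down, at radius r is drawn at 1 + k1 r^2 times it, then the intrinsics apply), "eye" and "attitude" of the camera in the world. Camera axes: x right, y up, looking along -z (the intrinsics and any distortion apply to the point x, -y, -z); pixel columns grow to the right and rows downward; lengths in mm; the calibration is good to about 2 mm. A picture is of the moment at which its call begins. There is no depth.
- manip.sign_off(): hands the job in, once; it reports no verdict.
The state is a dict: "clock": time; "joints": joint angles; "qd": joint speeds; "effort": joint torques, N m; "eef_pos": TCP position; "eef_rot": TCP orientation; "wrist_force": force on the tool from outside, world axes, zero at the start; "moment": the same for the moment, N m; "finger_gap": finger opening in mm.
Only numpy, scipy, OpenCV 4.12 (cv2) and the standard library are available. Lean on these libraries where they do the work, as an engineer would, in place of code of your own. Each camera call takes 0.05 s, during which the arm holds its last target. There are 200 camera calls.

## Working session

There is one attempt and no reset: what is moved stays moved. The work goes in short steps, Python scripts to look and compute and a shell command to move; the robot and the scene stay as the last step left them, time stands still between calls to the robot, and variables do not carry over. Pictures are saved under pics/ and viewed, about 8 in all and at most 12, crops included, and the job is handed in when it is done.

```bash
mkdir -p pics; cat > h.py <<'E'
import numpy as np,cv2
from cell import manip
from scipy.spatial.transform import Rotation as R
def snap(n,f):
    c=manip.camera(n); cv2.imwrite('pics/'+f,c['image'][:,:,::-1]); return c
def rot(a):
    a=np.array(a,float)
    return a if a.shape==(3,3) else R.from_euler('xyz',a).as_matrix()
def ray(c,u,v):
    d=np.array([(u-c['cx'])/c['fx'],(v-c['cy'])/c['fy']]); s=d.copy()
    for _ in range(20): s=d/(1+c['k1']*(s@s))
    r=rot(c['attitude'])@np.array([s[0],-s[1],-1]); return np.array(c['eye'],float),r/np.linalg.norm(r)
def atz(c,u,v,z):
    e,r=ray(c,u,v); return e+r*(z-e[2])/r[2]
def tri(a,b):
    (e1,r1),(e2,r2)=a,b
    s=np.linalg.lstsq(np.c_[r1,-r2],e2-e1,rcond=None)[0]
    p,q=e1+s[0]*r1,e2+s[1]*r2; return (p+q)/2,np.linalg.norm(p-q)
def proj(c,p):
    q=rot(c['attitude']).T@(np.array(p)-c['eye']); s=np.array([q[0],-q[1]])/-q[2]; s=s*(1+c['k1']*(s@s))
    return s*[c['fx'],c['fy']]+[c['cx'],c['cy']]
E
python3 - <<'E'
from h import *
import pickle
d={}
for n in('scene','top'):
    c=snap(n,n+'0.png');d[n]=c
    print(n,{k:v for k,v in c.items() if k!='image'})
pickle.dump(d,open('c0.pkl','wb'))
print(manip.read_state(),manip.tcp_to_grasp)
E
```

```text
scene {'fx': 462.61489767701966, 'fy': 462.61489767701966, 'cx': 280.0156564060097, 'cy': 198.70304568071455, 'k1': -0.038086813298340676, 'eye': array([1166.00710474, -420.20782917,  640.98067195]), 'attitude': array([ 9.21704949e-01, -4.40912815e-04,  9.17329255e-01])}
top {'fx': 380.55981815211794, 'fy': 380.55981815211794, 'cx': 281.72590441610816, 'cy': 208.05724468212586, 'k1': -0.066522832844386, 'eye': array([532.30894823,   5.66108415, 745.16779178]), 'attitude': array([ 0.04569386,  0.03470621, -1.55171714])}
{'clock': 0.1, 'joints': array([-1.39562214e+00,  3.00374500e-01,  1.52150706e+00,  3.27525321e-05,
        1.32069248e+00, -6.66115874e-02]), 'qd': array([-0.00071356, -0.001503  , -0.00032755, -0.00093949, -0.00082387,
       -0.00070022]), 'effort': array([ 1.90665487e-03, -5.32640326e+01, -3.53281689e+01,  7.09290965e-02,
        2.34555721e-02, -5.54957091e-05]), 'eef_pos': array([ 131.64978029, -533.77685169,  204.97063085]), 'eef_rot': array([3.04266509, 1.56981443, 1.71364642]), 'wrist_force': array([-0.3717819 ,  0.18447162,  0.10128767]), 'moment': array([-0.0224919 ,  0.02123632,  0.02055795]), 'finger_gap': 94.04782345062341} 18.8
```

View pics/scene0.png

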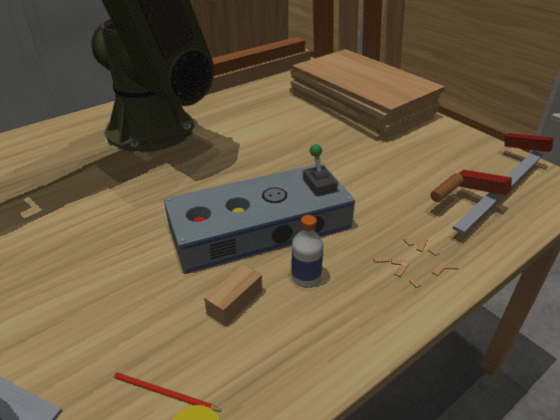

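View pics/top0.png

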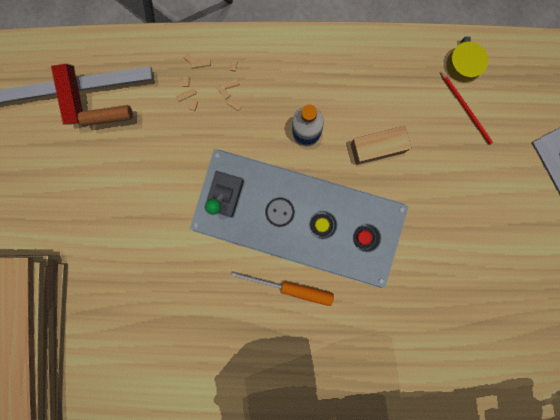

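The top view shows the red key near (366,238), the yellow key near (322,225) and the green knob near (213,207). In the scene view they are near (199,218), (238,210) and (316,150). The bottle and offcut lie beyond the unit and the screwdriver is nearer the robot.

```bash
python3 - <<'E'
from h import *
import pickle
d=pickle.load(open('c0.pkl','rb'))
def cen(c,uv,f,r=16):
    im=c['image'].astype(int);u,v=uv;y,x=np.mgrid[v-r:v+r+1,u-r:u+r+1]
    m=f(*[im[v-r:v+r+1,u-r:u+r+1,k] for k in range(3)]); return x[m].mean(),y[m].mean(),m.sum()
red=lambda r,g,b:(r>110)&(g<60)
yel=lambda r,g,b:(r>110)&(g>100)&(b<60)
grn=lambda r,g,b:(g>80)&(r<60)
P={}
for n,f,a,b in(('red',red,(199,218),(366,238)),('yel',yel,(238,210),(322,225)),('grn',grn,(316,150),(213,207))):
    A=cen(d['scene'],a,f);B=cen(d['top'],b,f)
    p,g=tri(ray(d['scene'],*A[:2]),ray(d['top'],*B[:2]));P[n]=p
    print(n,np.round(A,1),np.round(B,1),p.round(1),'gap',round(g,1),'top@z',atz(d['top'],*B[:2],57 if n!='grn' else 146).round(1))
t=d['top']
C=[atz(t,u,v,75) for u,v in((217,154),(404,209),(382,283),(194,228))]
C=np.array(C);print('screws',C.round(1)); ax=C[0]-C[1];ax2=C[3]-C[2]
print('yaw of unit y', [np.degrees(np.arctan2(-a[0],a[1])).round(2) for a in (ax,ax2)], 'centre',C.mean(0).round(1))
s=manip.read_state();print(rot(s['eef_rot']).round(3))
E
```

```text
red [198.8 219.   41. ] [364.5 237.2 154. ] [ 513.  -120.1   58.8] gap 1.9 top@z [ 513.4 -119.6   57. ]
yel [237.6 209.5  34. ] [321.8 224.5 154. ] [534.5 -43.2  59.1] gap 1.6 top@z [534.9 -42.7  57. ]
grn [315.1 147.9  51. ] [212.  206.3 173. ] [559.5 136.3 150.1] gap 1.7 top@z [560.2 138.  146. ]
screws [[ 657.4  147.4   75. ]
 [ 564.6 -185.4   75. ]
 [ 434.7 -148.    75. ]
 [ 524.2  185.1   75. ]]
yaw of unit y [np.float64(-15.59), np.float64(-15.05)] centre [ 5.453e+02 -2.000e-01  7.500e+01]
[[-0.     0.971  0.239]
 [ 0.001  0.239 -0.971]
 [-1.     0.    -0.001]]
```

```bash
python3 -m jog '[{"grip":0,"tx":0.3,"ty":1,"tz":-0.7,"turn":0.5},{"grip":0,"tx":1.2,"ty":11.74,"tz":-7.77,"turn":4.87},{"grip":0,"tx":1.2,"ty":11.74,"tz":-7.77,"turn":4.87},{"grip":0,"tx":1.2,"ty":11.74,"tz":-7.77,"turn":4.87},{"grip":0,"tx":1.2,"ty":11.74,"tz":-7.77,"turn":4.87},{"grip":0,"tx":1.2,"ty":11.74,"tz":-7.77,"turn":4.87},{"grip":0,"tx":1.2,"ty":11.74,"tz":-7.77,"turn":4.87},{"grip":0,"tx":1.2,"ty":11.74,"tz":-7.77,"turn":4.87},{"grip":0,"tx":1.2,"ty":11.74,"tz":-7.77,"turn":4.87},{"grip":0,"tx":1.2,"ty":11.74,"tz":-7.77,"turn":4.87},{"grip":0,"tx":1.2,"ty":11.74,"tz":-7.77,"turn":4.87},{"grip":0,"tx":1.2,"ty":11.74,"tz":-7.77,"turn":4.87}]'
python3 - <<'E'
from h import *
s=manip.read_state();print(s['clock'],s['eef_pos'].round(1),rot(s['eef_rot']).round(3),s['wrist_force'].round(2),s['finger_gap'])
m=rot(s['eef_rot']);print('to red (513,-120,110):',(m.T@(np.array([513,-120,110])-s['eef_pos'])/40).round(3))
E
```

```text
clock: 1.1
eef_pos: [461.9, -174.5, 162.9]
eef_rot: [-1.509, 1.571, 2.936]
wrist_force: [1.0, -1.1, -0.3]
finger_gap: 17.5
1.1 [ 461.9 -174.5  162.9] [[-0.     0.964 -0.265]
 [ 0.    -0.265 -0.964]
 [-1.    -0.     0.   ]] [ 1.01 -1.08 -0.3 ] 17.54763688257883
to red (513,-120,110): [ 1.321  0.871 -1.652]
```

```bash
python3 -m jog '[{"grip":0,"tx":0.3,"ty":0.6,"tz":-1.2},{"grip":0,"tx":0.3,"ty":0.6,"tz":-1.2},{"grip":0,"tx":0.3,"ty":0.6,"tz":-1.2},{"grip":0,"tx":0.3,"ty":0.6,"tz":-1.2},{"grip":0,"tx":0.3,"ty":0.6,"tz":-1.2}]'
python3 - <<'E'
from h import *
c=snap('top','t1.png');d=snap('scene','s1.png')
i=cv2.resize(c['image'][130:310,200:460],None,fx=2,fy=2,interpolation=2); j=cv2.resize(d['image'][100:280,120:380],None,fx=2,fy=2,interpolation=2)
cv2.imwrite('pics/v1.png',np.vstack([i,j])[:,:,::-1][:, :])
s=manip.read_state();print(s['clock'],s['eef_pos'].round(1),s['wrist_force'].round(2),s['finger_gap'])
m=rot(s['eef_rot']);print('to red (513,-120,110):',(m.T@(np.array([513,-120,110])-s['eef_pos'])/40).round(3))
print(proj(d,s['eef_pos']))
E
```

```text
1.2 [ 463.2 -172.5  162.3] [ 0.98 -0.94  0.45] 9.502455442021565
to red (513,-120,110): [ 1.308  0.862 -1.589]
[155.34240446 173.26758703]$[0]: bad value
```

View pics/s1.png

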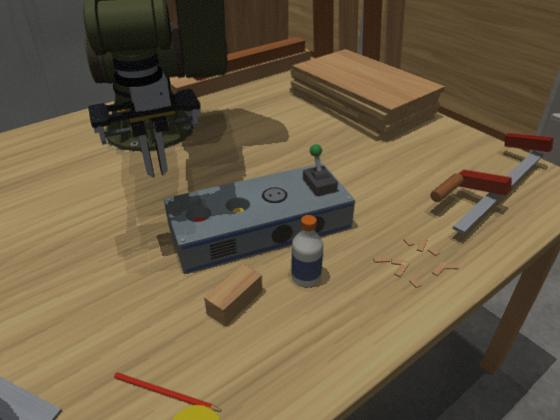

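The fingers are near (155,173), which matches the projected TCP. The move was refused, probably because "turn" is required in each row.

```bash
python3 -m jog '[{"grip":0,"tx":0.5,"ty":0.86,"tz":-1.6,"turn":0},{"grip":0,"tx":1,"ty":0.86,"tz":-1.6,"turn":0},{"grip":0,"tx":1.4,"ty":0.86,"tz":-1.6,"turn":0},{"grip":0,"tx":1.4,"ty":0.86,"tz":-1.6,"turn":0},{"grip":0,"tx":1.4,"ty":0.86,"tz":-1.6,"turn":0}]'
python3 - <<'E'
from h import *
c=snap('top','t1.png');d=snap('scene','s1.png')
i=cv2.resize(c['image'][170:310,300:460],None,fx=3,fy=3,interpolation=2); j=cv2.resize(d['image'][130:270,130:290],None,fx=3,fy=3,interpolation=2)
cv2.imwrite('pics/v1.png',cv2.resize(np.hstack([i,j])[:,:,::-1],(800,350)))
s=manip.read_state();print(s['clock'],s['eef_pos'].round(1),s['wrist_force'].round(2),s['finger_gap'])
m=rot(s['eef_rot']);print('to red (513,-120,53):',(m.T@(np.array([513,-120,53])-s['eef_pos'])/40).round(3))
E
```

```text
clock: 1.62
eef_pos: [510.4, -124.2, 106.7]
eef_rot: [-1.536, 1.569, 2.909]
wrist_force: [-0.3, 0.5, 0.8]
finger_gap: 0.3
1.7167 [ 511.1 -124.8  108.3] [-0.78  0.1   0.31] 0.5303292213131168
to red (513,-120,53): [ 1.384  0.012 -0.13 ]
```

View pics/v1.png

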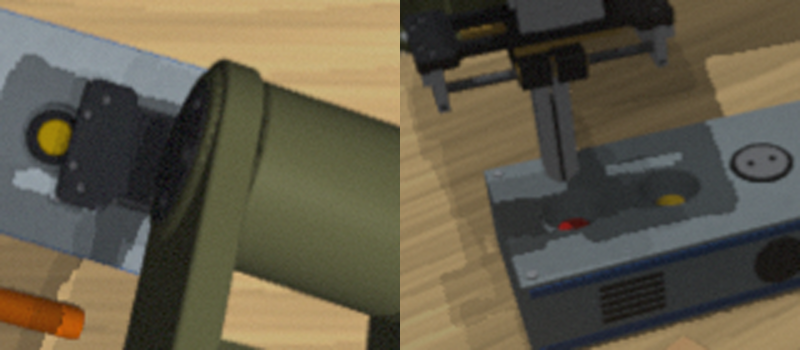

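The shut fingers stand just above and behind the red key in the scene view, well clear of the yellow one. I'll descend now.

```bash
python3 -m jog '[{"grip":0,"tx":0.1,"ty":0.02,"tz":-0.13,"turn":0},{"grip":0,"tx":0.6,"ty":0.02,"tz":-0.13,"turn":0},{"grip":0,"tx":1.0,"ty":0.02,"tz":-0.13,"turn":0},{"grip":0,"tx":1.25,"ty":0.02,"tz":-0.13,"turn":0},{"grip":0,"tx":1.25,"ty":0.02,"tz":-0.13,"turn":0},{"grip":0,"tx":1.25,"ty":0.02,"tz":-0.13,"turn":0}]'
python3 -m jog '[{"grip":0,"tx":0.07,"ty":0,"tz":0,"turn":0},{"grip":0,"tx":0.12,"ty":0,"tz":0,"turn":0},{"grip":0,"tx":0.15,"ty":0,"tz":0,"turn":0},{"grip":0,"tx":0.15,"ty":0,"tz":0,"turn":0}]'
```

```text
clock: 2.22
eef_pos: [513.3, -119.2, 57.7]
eef_rot: [1.342, 1.571, -0.497]
wrist_force: [-0.2, 0.5, 0.2]
finger_gap: 0.4
clock: 2.55
eef_pos: [513.8, -119.3, 51.6]
eef_rot: [1.481, 1.569, -0.358]
wrist_force: [-0.1, -1.9, 3.8]
finger_gap: 0.4
```

```bash
python3 -m jog '[{"grip":0,"tx":0.03,"ty":0,"tz":0,"turn":0},{"grip":0,"tx":0.05,"ty":0,"tz":0,"turn":0},{"grip":0,"tx":0.05,"ty":0,"tz":0,"turn":0}]'; python3 -m jog '[{"grip":0,"tx":0,"ty":0,"tz":0,"turn":0},{"grip":0,"tx":0,"ty":0,"tz":0,"turn":0}]'
```

```text
clock: 2.8
eef_pos: [514.0, -119.3, 50.9]
eef_rot: [1.463, 1.569, -0.376]
wrist_force: [-5.3, -0.3, 21.5]
finger_gap: 0.3
clock: 2.97
eef_pos: [514.0, -119.3, 50.9]
eef_rot: [1.478, 1.568, -0.361]
wrist_force: [-5.8, 0.6, 21.4]
finger_gap: 0.7
```

Bottomed out at z = 51 with 21 N, which is the key's full stroke. I'll hold for over a second, then rise.

```bash
python3 -m jog '[{"grip":0,"tx":0,"ty":0,"tz":0,"turn":0},{"grip":0,"tx":0,"ty":0,"tz":0,"turn":0},{"grip":0,"tx":0,"ty":0,"tz":0,"turn":0},{"grip":0,"tx":0,"ty":0,"tz":0,"turn":0},{"grip":0,"tx":0,"ty":0,"tz":0,"turn":0},{"grip":0,"tx":0,"ty":0,"tz":0,"turn":0},{"grip":0,"tx":0,"ty":0,"tz":0,"turn":0},{"grip":0,"tx":0,"ty":0,"tz":0,"turn":0},{"grip":0,"tx":0,"ty":0,"tz":0,"turn":0},{"grip":0,"tx":0,"ty":0,"tz":0,"turn":0},{"grip":0,"tx":0,"ty":0,"tz":0,"turn":0},{"grip":0,"tx":0,"ty":0,"tz":0,"turn":0}]'
python3 -m jog '[{"grip":0,"tx":-0.5,"ty":0,"tz":0,"turn":0},{"grip":0,"tx":-1.4,"ty":0,"tz":0,"turn":0},{"grip":0,"tx":-2.1,"ty":0,"tz":0,"turn":0},{"grip":0,"tx":-2.1,"ty":-1,"tz":0,"turn":0},{"grip":0,"tx":-2.1,"ty":-2,"tz":0,"turn":0},{"grip":0,"tx":-2.1,"ty":-2.5,"tz":0,"turn":0},{"grip":0,"tx":-2.1,"ty":-2.5,"tz":0,"turn":0},{"grip":0,"tx":-2.1,"ty":-2.5,"tz":0,"turn":0}]'
python3 - <<'E'
from h import *
import pickle
c=snap('top','t2.png');d=snap('scene','s2.png')
s=manip.read_state();p=s['eef_pos'];m=rot(s['eef_rot']);print(s['clock'],p.round(1),m.round(3),s['wrist_force'].round(1))
g=np.array([559.5,136.5,150]);yu=np.array([.264,.965,0]);xu=np.array([.965,-.264,0])
for k in(-60,):
  t=g+xu*k;t[2]=135;print('pre',t.round(1),(m.T@(t-p)/40).round(2))
i=d['image'][100:280,150:390]
cv2.imwrite('pics/v2.png',cv2.resize(i,None,fx=3,fy=3,interpolation=2)[:,:,::-1])
E
```

```text
clock: 3.97
eef_pos: [514.0, -119.4, 50.9]
eef_rot: [1.473, 1.568, -0.366]
wrist_force: [-5.4, 0.5, 20.8]
finger_gap: 0.5
clock: 4.63
eef_pos: [416.6, -92.4, 133.5]
eef_rot: [1.674, 1.57, -0.165]
wrist_force: [0.3, 0.5, -0.4]
finger_gap: 0.7
4.7333 [417.5 -92.7 133.2] [[ 0.     0.964 -0.265]
 [-0.    -0.265 -0.964]
 [-1.     0.    -0.   ]] [ 0.3 -0.   1.1]
pre [501.6 152.3 135. ] [-0.04  0.4  -6.46]
```

View pics/v2.png

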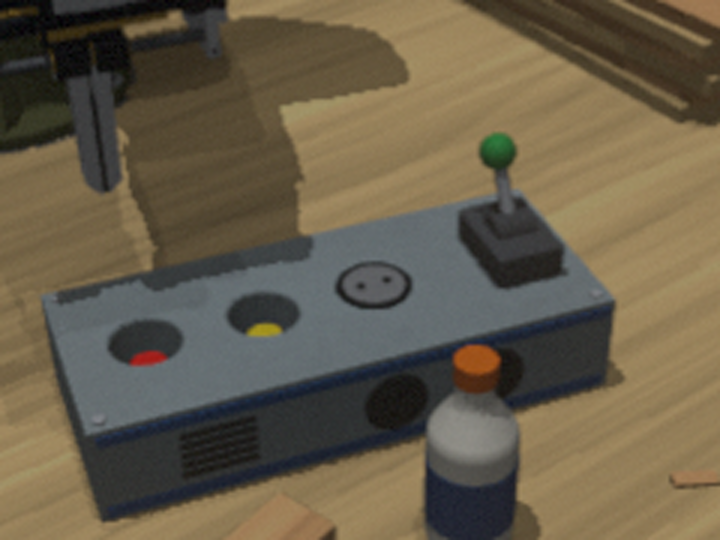

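Both keys are up, the lever leans to off, and nothing has moved. Next I move beside the lever.

```bash
python3 -m jog '[{"grip":0,"tx":0,"ty":0.1,"tz":-0.8,"turn":0},{"grip":0,"tx":0,"ty":0.2,"tz":-1.8,"turn":0},{"grip":0,"tx":0,"ty":0.4,"tz":-2.8,"turn":0},{"grip":0,"tx":0,"ty":0.4,"tz":-3.8,"turn":0},{"grip":0,"tx":0,"ty":0.4,"tz":-4.8,"turn":0},{"grip":0,"tx":0,"ty":0.4,"tz":-5.8,"turn":0},{"grip":0,"tx":0,"ty":0.4,"tz":-6.46,"turn":0},{"grip":0,"tx":0,"ty":0.4,"tz":-6.46,"turn":0},{"grip":0,"tx":0,"ty":0.4,"tz":-6.46,"turn":0},{"grip":0,"tx":0,"ty":0.4,"tz":-6.46,"turn":0}]'
python3 - <<'E'
from h import *
c=snap('top','t3.png')
s=manip.read_state();p=s['eef_pos'];m=rot(s['eef_rot']);g=np.array([559.5,136.5,150])
print(s['clock'],p.round(1),'ball rel, units',(m.T@(g-p)/40).round(3),s['wrist_force'].round(1))
E
```

```text
clock: 5.57
eef_pos: [500.8, 152.0, 132.5]
eef_rot: [-0.96, 1.57, -2.799]
wrist_force: [0.1, -0.2, -0.3]
finger_gap: 0.3
5.6167 [500.8 151.6 132.7] ball rel, units [-0.434  1.515 -0.026] [-0.4 -0.2  0.4]
```

```bash
python3 -m jog '[{"grip":0,"tx":0,"ty":0.4,"tz":0,"turn":0},{"grip":0,"tx":0,"ty":0.7,"tz":0,"turn":0},{"grip":0,"tx":0,"ty":0.9,"tz":0,"turn":0},{"grip":0,"tx":0,"ty":1.1,"tz":0,"turn":0},{"grip":0,"tx":0,"ty":1.3,"tz":0,"turn":0},{"grip":0,"tx":0,"ty":1.5,"tz":0,"turn":0},{"grip":0,"tx":0,"ty":1.7,"tz":0,"turn":0},{"grip":0,"tx":0,"ty":1.9,"tz":0,"turn":0},{"grip":0,"tx":0,"ty":2.05,"tz":0,"turn":0},{"grip":0,"tx":0,"ty":2.05,"tz":0,"turn":0}]'
python3 - <<'E'
from h import *
d=snap('scene','s4.png');s=manip.read_state();print(s['eef_pos'].round(1),s['wrist_force'].round(1))
cv2.imwrite('pics/v4.png',cv2.resize(d['image'][80:260,200:440],None,fx=3,fy=3,interpolation=2)[:,:,::-1])
E
```

```text
clock: 6.45
eef_pos: [580.7, 130.3, 132.8]
eef_rot: [1.086, 1.571, -0.753]
wrist_force: [-0.3, -0.2, 0.2]
finger_gap: 0.7
[580.2 130.5 132.7] [-0.9  0.9  0.2]
```

View pics/v4.png

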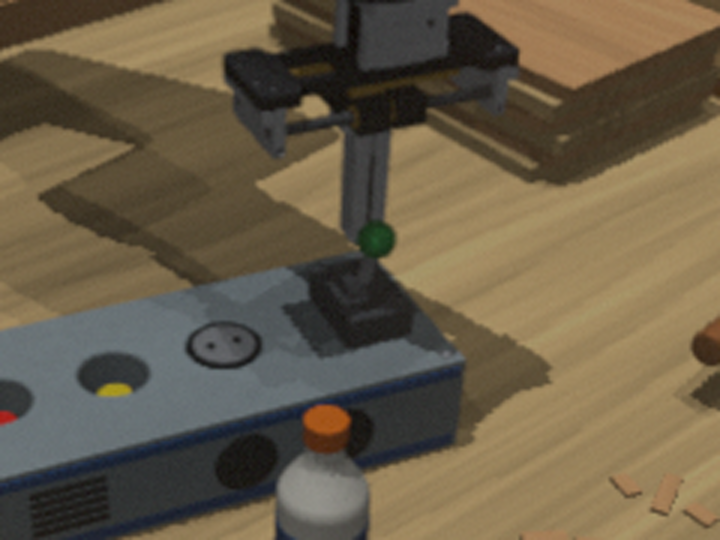

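The ball sits in front of the fingers, past upright and nearly over. I'll push the last millimetres until the force rises.

```bash
python3 -m jog '[{"grip":0,"tx":0,"ty":0.08,"tz":0,"turn":0},{"grip":0,"tx":0,"ty":0.13,"tz":0,"turn":0},{"grip":0,"tx":0,"ty":0.13,"tz":0,"turn":0}]'; python3 -m jog '[{"grip":0,"tx":0,"ty":0.03,"tz":0,"turn":0},{"grip":0,"tx":0,"ty":0.05,"tz":0,"turn":0},{"grip":0,"tx":0,"ty":0.05,"tz":0,"turn":0}]'
```

```text
clock: 6.75
eef_pos: [584.9, 129.3, 133.0]
eef_rot: [-1.23, 1.571, -3.069]
wrist_force: [-0.6, -0.0, -0.4]
finger_gap: 0.3
clock: 7.0
eef_pos: [586.7, 128.8, 133.0]
eef_rot: [-1.136, 1.571, -2.975]
wrist_force: [-1.2, 0.2, -0.0]
finger_gap: 0.4
```

Not at the stop yet; a few more small steps.

```bash
python3 -m jog '[{"grip":0,"tx":0,"ty":0.03,"tz":0,"turn":0},{"grip":0,"tx":0,"ty":0.06,"tz":0,"turn":0},{"grip":0,"tx":0,"ty":0.06,"tz":0,"turn":0}]'; python3 -m jog '[{"grip":0,"tx":0,"ty":0.03,"tz":0,"turn":0},{"grip":0,"tx":0,"ty":0.05,"tz":0,"turn":0},{"grip":0,"tx":0,"ty":0.05,"tz":0,"turn":0}]'
```

```text
clock: 7.25
eef_pos: [589.1, 128.1, 133.1]
eef_rot: [-1.464, 1.571, 2.98]
wrist_force: [-1.1, -0.1, -0.4]
finger_gap: 0.5
clock: 7.5
eef_pos: [589.7, 128.0, 132.9]
eef_rot: [-1.402, 1.567, 3.043]
wrist_force: [-12.5, 2.9, 3.8]
finger_gap: 0.2
```

The end stop is reached, at 12.5 N. I'll hold briefly, back off and check.

```bash
python3 -m jog '[{"grip":0,"tx":0,"ty":0,"tz":0,"turn":0},{"grip":0,"tx":0,"ty":0,"tz":0,"turn":0},{"grip":0,"tx":0,"ty":-0.5,"tz":0,"turn":0},{"grip":0,"tx":0,"ty":-1.3,"tz":0,"turn":0},{"grip":0,"tx":-0.5,"ty":-2.2,"tz":0,"turn":0},{"grip":0,"tx":-1.2,"ty":-3,"tz":0,"turn":0},{"grip":0,"tx":-1.5,"ty":-3.5,"tz":0,"turn":0},{"grip":0,"tx":-1.5,"ty":-3.5,"tz":0,"turn":0},{"grip":0,"tx":-1.5,"ty":-3.5,"tz":0,"turn":0},{"grip":0,"tx":-1.5,"ty":-3.5,"tz":0,"turn":0}]'
python3 - <<'E'
from h import *
import pickle
o=pickle.load(open('c0.pkl','rb'))
d=snap('scene','s5.png');c=snap('top','t5.png')
im=d['image'].astype(int)[120:200,280:360];m=(im[...,1]>80)&(im[...,0]<60);y,x=np.nonzero(m);u,v=x.mean()+280,y.mean()+120
yu=np.array([.264,.965,0]);xu=np.array([.965,-.264,0])
for a in(0,.5,.85,1.):print(a,proj(d,np.array([545,0,97])+yu*125+xu*55*np.sin(a-.5)+[0,0,55*np.cos(a-.5)]).round(1))
print('ball',u,v)
for n,f in(('scene',d),):
  df=cv2.absdiff(o[n]['image'],f['image']).max(2); print('diff bottle/offcut',(df[218:320,205:260]>40).sum(),(df[215:285,290:325]>40).sum())
cv2.imwrite('pics/v5.png',np.vstack([d['image'][80:330,130:410],c['image'][80:320,180:460]])[:,:,::-1])
E
```

```text
clock: 8.33
eef_pos: [456.5, 164.5, 192.8]
eef_rot: [1.553, 1.571, -0.286]
wrist_force: [0.8, -0.2, -0.1]
finger_gap: 0.6
0 [310.  149.8]
0.5 [315.7 153.2]
0.85 [319.7 159.3]
1.0 [321.3 162.7]
ball 326.61290322580646 160.7258064516129
diff bottle/offcut 0 0
```

View pics/v5.png

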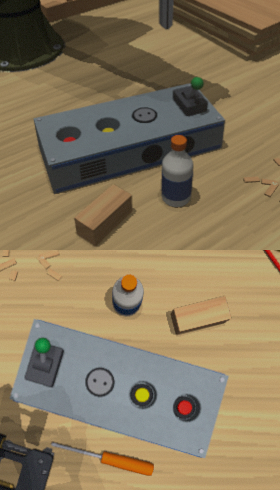

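The lever leans fully away from the robot. Once corrected for the model's offset in the first picture, the ball's pixel fits 1.0 rad. Both keys are up, and the bottle, offcut and screwdriver are where they were.

```bash
python3 -c "
from cell import manip
print(manip.sign_off(), manip.read_state()['wrist_force'])"
```

```text
the job is handed in; nothing more can be done
the job is handed in; nothing more can be done
```

The red key was pressed and released, the lever pushed fully on, and the job handed in at about 8.5 s of the 38 s allowed. No verdict came back.

- **Red key:** I pressed it with shut fingertips until it stopped at z = 51 mm with 21 N, the stated full-down height. I held it there for about 1.2 s, then let it come up. A picture taken before I touched the lever showed both keys up and the lever still off.
- **Power lever:** I pushed it over until it met its end stop at about 12.5 N, then backed the arm clear.
- **Last checks:**
    - The ball's final pixel was about 5 px off the predicted fully-on position. After correcting for a similar offset in the first picture (about 4 px), it fits about 1.0 rad.
    - Both keys look up.
    - The bottle and offcut showed no pixel changes in the scene view.
    - The screwdriver I checked only by eye in the top view, where it looks unmoved.
    - The wrist force was near zero after backing off.
- **Refused move:** One move was refused because its rows left out "turn". I resent it with the value included, and the arm had not moved in between.

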